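# Close the desiccant bay: align the quarter-turn fastener and hold the cover pressed home

### The arm

A 6-joint arm with a two-finger parallel gripper is mounted at the origin on a cart in front of the work surface, level with it; the furniture and walls round the work are solid. World frame = base frame: x ahead of the robot, y to its left, z up, the work surface at z = 0. Lengths are in m, angles in degrees, forces in N, time in s.
With the tool pointing down it reaches from about 0.4 to 0.825 m from the base axis. Payload 7 kg.
Tool frame: the origin (TCP) lies between the finger pads; the fingertips stand 19 mm ahead of it and the grasp point (between the pads) is the TCP; z points along the fingers, y is the line along which they close (so a half turn about z gives the same grasp; the last joint's range is limited). The gripper opens to 88 mm and grips with 3 to 60 N. Pads are 19 mm wide; open, the fingers measure 130 mm over their backs; the gripper's body (78 mm by 193 mm) begins 47 mm behind the grasp point.
Start: joints at [84.746, 20.546, 0.682, 0, -70.136, -16.507], TCP at [0.25, 0.627, 0.246] pointing down, gripper open.
Joint ranges: [-176.03, 176.03], [-82.01, 121.73], [-58.28, 71.71], [-173.87, 95.51], [-174.79, -0.11], [-173.66, 173.66]. Speed limits (degrees/s): [136.94, 136.94, 172.46, 180, 180, 180].

### API

Orientations are given as [roll, pitch, yaw] about the fixed x, y, z axes, in that order (R = Rz(yaw) Ry(pitch) Rx(roll)).
In Python, from plant import get_obs, snapshot, close_job, spot_in, spot_point gives the robot as it stands.
- The arm moves only by the tool play_rows, never from a script. Its argument "plan" is a list of rows, each a list of 6 numbers: the shift along the tool's x, y, z in cm, then the turn, a rotation vector about the tool's x, y, z in degrees. A call has 1 to 20 rows; each row shifts and turns the commanded pose from where the row before left it, along the tool's axes as they then stand; what a row does not reach is not made up. A row lasts 1/12 s, in which the tool goes at most 41.7 mm and 7.16 degrees, less where a joint would pass 70% of its speed; a pose out of reach is approached as far as the arm can. A call is refused whole if a number of a shift passes 4.17 or a number of a turn 7.16, either way. A call with a gripper value outside its range is refused whole. "grip" is the finger opening in cm, from 0 to 8.76, set as the call begins (left out, the last holds). The fingers move at their own pace and stop on an object; the grip force is fixed at half the most. Time passes only in rows, so rows that do not move let the fingers close. It gives the time, the measured TCP pose, the force, the opening and the grip force at its end, in the units of the state.
- get_obs(): the state, without advancing time (a new reading comes with each control period).
- snapshot(name): name is "scene" or "top" or "wrist"; returns a dict with "frame" (384x512x3 uint8, red, green, blue), "fx", "fy", "cx", "cy" (pixels), "k1" (the pictures are not rectified: a ray, as slopes to the right and down, at radius r is drawn at 1 + k1 r^2 times it, then the intrinsics apply), "position" and "attitude" of the camera in the world. Camera axes: x right, y down, z forward; pixel columns grow to the right and rows downward; lengths in m; the calibration is good to about 2 mm. A picture is of the moment at which its call begins. There is no depth.
- close_job(): hands the job in; it is judged then, once.
Trained networks look in the newest picture that a camera, given by its name, has taken for a name from the list of things; names that differ only in an ending like _2 or _b are one class to them, and where a whole thing is asked for, a point or a joint stands for the part that bears it (a point fixed in the world has none). Each returns a list of dicts, best first, with "score" (0 to 1); they miss things now and then, are a little off and sometimes report something else, mostly with a low value. They report only what shows in the picture. A call takes as long as a camera call.
- spot_in(camera, thing): "position" ([x, y, z] in m, in world coordinates, good to about 4 mm: the middle of the surface that is visible of it).
- spot_point(camera, thing): "position" ([x, y, z] in m, in world coordinates, good to about 4 mm: a listed point, or the origin of a listed thing).
The state is a dict: "clock": time; "joint_pos": joint angles; "qvel": joint speeds; "tau": joint torques, N m; "tool_pos": TCP position; "orientation": TCP orientation; "force": force on the tool from outside, world axes, zero at the start; "moment": the same for the moment, N m; "opening": finger opening in m; "gripper_force": force on a finger pad.
Only numpy, scipy, OpenCV 4.12 (cv2) and the standard library are available. Lean on these libraries where they do the work, as an engineer would, in place of code of your own. Each camera call takes 0.05 s, during which the arm holds its last target. There are 200 camera calls.

### The job

The small grey unit on the bench needs fresh desiccant: first drop the vial into its open bay, and only then turn the quarter-turn fastener so that its wing lies along the two marks on the deck and lines up with the slot of the loose metal cover. Then fit the cover squarely over the bay with the wing standing up through its slot, and press it down until it has squeezed the springy seal and sits flush on the deck. Finish while still holding the cover pressed down (a colleague will lock it), do not let go at the end, and leave the other things on the bench where they are.

Things in the scene. Friction and masses are not known exactly. Their poses are not given: they have to be found in the camera images.
- unit: fixed grey box, 108 (its x) x 156 (its y) x 75 mm high; origin at the centre of its underside, z up. Its flat top is the deck, 75 mm above the bench. Open bay centred at x=0, y=-19 mm; fastener at x=0, y=+53 mm, with a short white mark on the deck at each side of it along the unit's x. Otherwise the deck is bare
- bay_mouth (a point): centre of the open bay's mouth at deck height (75 mm above the bench), axes as the unit; the bay is 72 (x) x 74 (y) mm, its floor 67 mm below. A black rubber seal frame runs round it, 88 (x) x 90 (y) mm outside, bars 8 mm wide
- seal (a joint): how far the springy seal is squeezed (m): 0 = free, its top 6 mm above the deck; 0.006 = fully down, cover flush on the deck. Starts to yield at about 4 N (more than the cover weighs), fully squeezed at about 10 N in all
- fastener (a joint): angle of the quarter-turn fastener about the vertical (rad), growing counterclockwise seen from above; 0 = wing along the unit's x and the two marks, in line with the slot of the fitted cover; starts at 0.8 to 1.5. Turns from -0.7 to 1.65 with no click or stop at 0 and stays where it is left (friction about 0.04 Nm)
- wing (a point): centre of the fastener's flat steel wing, 97 mm above the bench: 32 mm long along its own x, 8 mm thick along its y, 20 mm high (12 to 32 mm above the deck), on a 9 mm thick stud; turns with the fastener
- cover_handle (a point): centre of the bar of the bridge handle on the loose cover: bar 64 mm along the cover's x, 12 mm thick along its y, 18 mm high; centre 37 mm above the cover's underside, 22 mm open below the bar. Axes as the cover, z up. On the fitted, flush cover this point is at x=0, y=-17 mm of the unit, 112 mm above the bench
- cover_slot (a point): centre of the cover's through slot (46 mm along its x, 18 mm along its y) at the underside; axes as the cover. Cover: aluminium plate 98 (x) x 150 (y) x 6 mm, about 0.25 kg; slot 53 mm from the plate's centre and 70 mm from the handle, on the +y side. Fitted, its axes agree with the unit's. Starts flat on the bench, handle up, within 0.4 rad of the unit's heading
- vial_mid (a point): centre (half-way up) of the desiccant vial: a small glass vial with a grey cap, body 22 mm across, 54 mm tall, upright on the bench, about 15 g
- petri_c (a point): centre of a petri dish, 57 mm across, 14 mm high, a bystander on the bench
- tape_c (a point): centre of a roll of white tape, 66 mm across, 20 mm high, a bystander on the bench
- spanner_c (a point): centre of an open spanner lying flat, 24 (x) x 123 (y) x 5 mm, a bystander on the bench
- beaker_c (a point): centre of a clear beaker, 62 mm across, 70 mm high, a bystander on the bench

How it is judged:
By the outcome, as a careful person would: the job done as asked, in the order asked, and still so for the second after the job is handed in, while the arm keeps its last pose, push and grip.
It also fails if it takes over 72 s, if anything falls off the work surface, if the arm or the gripper's body presses on something with over 40 N, if the wrist force passes 120 N, or if a joint passes its speed limit or range.

## Working session

There is one attempt and no reset: what is moved stays moved. The work goes in short steps, Python scripts to look and compute and a tool call to move; the robot and the scene stay as the last step left them, time stands still between calls to the robot, and variables do not carry over. Pictures are saved under pics/ and viewed, at most 10 in all, crops included, and the job is handed in when it is done.

Besides the shell and the picture viewer there is one more tool, called after "Emit:" by a JSON object that holds its "fn" and its "kwargs", one argument or row to a line. play_rows: Moves the arm, as the interface text tells. Its arguments: {"type":"object","properties":{"plan":{"type":"array","items":{"type":"array","items":{"type":"number"}}},"grip":{"type":"number"}},"required":["plan"]}

```bash
mkdir -p pics
cat > h.py <<'E'
import numpy as np, cv2
from plant import *
from scipy.spatial.transform import Rotation as R
def rpy(a): return R.from_euler('xyz',a,degrees=True).as_matrix()
def snap(cam,name=None):
    s=snapshot(cam)
    if name: cv2.imwrite(f'pics/{name}.png',s['frame'][:,:,::-1])
    return s
def camR(s):
    a=np.array(s['attitude'],float)
    return a if a.shape==(3,3) else rpy(a)
def ray(s,u,v):
    d=np.array([(u-s['cx'])/s['fx'],(v-s['cy'])/s['fy']]); x=d.copy()
    for _ in range(20): x=d/(1+s['k1']*(x@x))
    return camR(s)@np.array([x[0],x[1],1])
def pix2z(s,u,v,z):
    r=ray(s,u,v); p=np.array(s['position']); return p+r*(z-p[2])/r[2]
def proj(s,P):
    c=camR(s).T@(np.array(P)-np.array(s['position'])); x=c[:2]/c[2]; x=x*(1+s['k1']*(x@x))
    return [s['fx']*x[0]+s['cx'],s['fy']*x[1]+s['cy']]
E
cat > a.py <<'E'
from h import *
np.set_printoptions(precision=4,suppress=True)
for c in ['top','scene']:
    s=snap(c,c+'0'); print(c,s['position'],s['attitude'],s['fx'],s['k1'])
    for n in ['unit','bay_mouth','wing','cover_handle','cover_slot','vial_mid','petri_c','tape_c','spanner_c','beaker_c']:
        r=spot_point(c,n)
        print(n,[(np.round(x['position'],3).tolist(),round(x['score'],2)) for x in r[:2]])
o=get_obs(); print(o)
E
python3 a.py
```

```text
top [ 0.3398 -0.2245  1.2051] [-170.9108   -0.5007  -88.5727] 485.58021974097 0.07311807997860002
unit [([0.53, -0.049, -0.0], 0.9)]
bay_mouth [([0.52, -0.06, 0.077], 0.67)]
wing [([0.57, -0.243, 0.003], 0.55), ([0.575, -0.017, 0.099], 0.41)]
cover_handle [([0.357, -0.329, 0.036], 0.84)]
cover_slot [([0.411, -0.293, 0.0], 0.76)]
vial_mid [([0.53, -0.048, -0.001], 0.49), ([0.426, -0.157, 0.03], 0.39)]
petri_c [([0.577, -0.015, 0.099], 0.72), ([0.678, -0.055, 0.012], 0.67)]
tape_c [([0.543, -0.454, 0.008], 0.86)]
spanner_c [([0.571, -0.245, 0.003], 0.51)]
beaker_c [([0.488, -0.521, 0.036], 0.64)]
scene [-0.0145 -0.7274  0.8621] [-138.1046    0.8826  -48.1248] 424.33946009190447 -0.11994514838708811
unit [([0.533, -0.048, 0.003], 0.63)]
bay_mouth [([0.514, -0.055, 0.074], 0.82)]
wing [([0.579, -0.017, 0.097], 0.48)]
cover_handle [([0.359, -0.333, 0.034], 0.8)]
cover_slot [([0.414, -0.292, 0.003], 0.74)]
vial_mid [([0.428, -0.159, 0.026], 0.55)]
petri_c [([0.679, -0.057, 0.006], 0.64), ([0.548, -0.448, 0.011], 0.39)]
tape_c [([0.548, -0.446, 0.009], 0.6)]
spanner_c [([0.567, -0.242, -0.001], 0.67), ([0.359, -0.334, 0.036], 0.41)]
beaker_c [([0.489, -0.526, 0.032], 0.77)]
{'clock': 1.1, 'joint_pos': array([ 84.7454,  20.5444,   0.6826,   0.0002, -70.1347, -16.5074]), 'qvel': array([-0.0418,  0.0492,  0.0455, -0.0106, -0.0538, -0.0086]), 'tau': array([ -0.0016, -58.2396,  29.331 ,   7.0028,   0.0126,  -0.    ]), 'tool_pos': array([0.2503, 0.6269, 0.2456]), 'orientation': array([-179.9967,    0.0008,  -21.762 ]), 'force': array([ 0.39  , -0.1151,  0.4713]), 'moment': array([ 0.0191,  0.0486, -0.0016]), 'gripper_force': 0.0, 'opening': 0.0878996452907364}
```

View top.

View pics/top0.png

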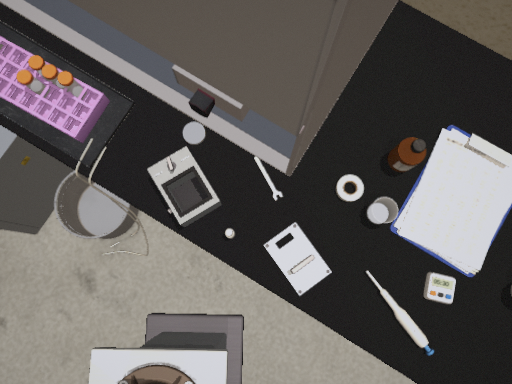

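View pics/scene0.png

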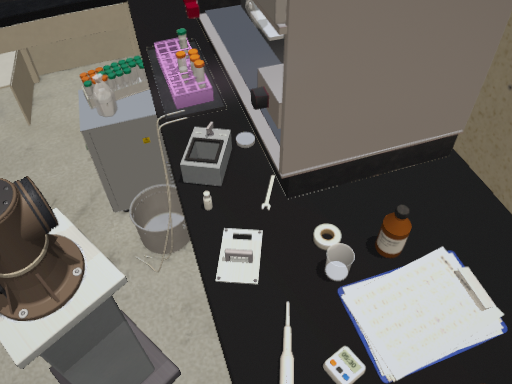

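```bash
cat >> h.py <<'E'
def plan(*wps,n=None):
    """wps: (x,y,z,psi[,n]); prints rows per waypoint; commanded pose assumed near measured"""
    o=get_obs(); p=np.array(o['tool_pos']); M=rpy(o['orientation'])
    for w in wps:
        t=np.array(w[:3]); T=rpy([180,0,w[3]])
        rv=R.from_matrix(M.T@T).as_rotvec(degrees=True)
        k=w[4] if len(w)>4 else int(max(np.ceil(np.linalg.norm(t-p)/.04),np.ceil(np.linalg.norm(rv)/7),1))
        print('rows',k,'total d',np.round((t-p)*100,2),'rv',np.round(rv,1))
        for i in range(k):
            q=p+(t-p)/(k-i); N=M@R.from_rotvec(rv/k,degrees=True).as_matrix()
            d=np.round((M.T@(q-p))*100,2); r=np.round(R.from_matrix(M.T@N).as_rotvec(degrees=True),2)
            print([float(x) for x in (*d,*r)],end=',')
            p=p+M@d/100; M=M@R.from_rotvec(r,degrees=True).as_matrix()
        print()
E
python3 - <<'E'
from h import *
np.set_printoptions(precision=3,suppress=True)
s=snap('top')
for z in (0,0.2): print(z,[pix2z(s,u,v,z)[:2] for u,v in [(60,30),(190,110),(290,170),(203,102)]])
plan((.42,.25,.26,-55),(.44,-.13,.26,-101))
E
```

```text
0 [array([0.942, 0.3  ]), array([ 0.739, -0.043]), array([ 0.589, -0.303]), array([ 0.762, -0.076])]
0.2 [array([0.842, 0.213]), array([ 0.673, -0.073]), array([ 0.548, -0.29 ]), array([ 0.692, -0.1  ])]
rows 11 total d [ 16.97 -37.69   1.45] rv [ 0.   0.  33.2]
[2.7, 2.61, -0.13, 0.0, 0.0, 3.02],[2.84, 2.46, -0.13, 0.0, 0.0, 3.02],[2.96, 2.31, -0.13, 0.0, 0.0, 3.02],[3.08, 2.15, -0.13, 0.0, 0.0, 3.02],[3.19, 1.99, -0.13, 0.0, 0.0, 3.02],[3.29, 1.82, -0.13, 0.0, 0.0, 3.02],[3.38, 1.64, -0.13, 0.0, 0.0, 3.02],[3.46, 1.46, -0.13, 0.0, 0.0, 3.02],[3.54, 1.27, -0.14, 0.0, 0.0, 3.02],[3.6, 1.09, -0.13, 0.0, 0.0, 3.02],[3.65, 0.89, -0.14, 0.0, 0.0, 3.02],
rows 10 total d [  2. -38.  -0.] rv [ 0. -0. 46.]
[3.23, 2.02, 0.0, 0.0, -0.0, 4.6],[3.38, 1.75, 0.0, 0.0, -0.0, 4.6],[3.51, 1.48, 0.0, 0.0, -0.0, 4.6],[3.61, 1.19, 0.0, 0.0, -0.0, 4.6],[3.7, 0.89, 0.0, 0.0, -0.0, 4.6],[3.76, 0.6, 0.0, 0.0, -0.0, 4.6],[3.79, 0.29, 0.0, 0.0, -0.0, 4.6],[3.8, -0.01, 0.0, 0.0, -0.0, 4.6],[3.79, -0.32, 0.0, 0.0, -0.0, 4.6],[3.76, -0.62, 0.0, 0.0, -0.0, 4.6],
```

Emit:
{"fn": "play_rows", "kwargs": {
  "plan": [
    [2.7,2.6,-0.1,0,0,3],
    [2.8,2.5,-0.1,0,0,3],
    [3.0,2.3,-0.1,0,0,3],
    [3.1,2.1,-0.1,0,0,3],
    [3.2,2.0,-0.1,0,0,3],
    [3.3,1.8,-0.1,0,0,3],
    [3.4,1.6,-0.1,0,0,3],
    [3.5,1.5,-0.1,0,0,3],
    [3.5,1.3,-0.1,0,0,3],
    [3.6,1.1,-0.1,0,0,3],
    [3.2,2.0,0,0,0,4.6],
    [3.4,1.7,0,0,0,4.6],
    [3.5,1.5,0,0,0,4.6],
    [3.6,1.2,0,0,0,4.6],
    [3.7,0.9,0,0,0,4.6],
    [3.8,0.6,0,0,0,4.6],
    [3.8,0.3,0,0,0,4.6],
    [3.8,0,0,0,0,4.6],
    [3.8,-0.3,0,0,0,4.6],
    [3.8,-0.6,0,0,0,4.6]
  ],
  "grip": 6
}}

```text
clock: 2.82
tool_pos: [0.4462, -0.0965, 0.2561]
orientation: [-179.9, 0.0, -98.0]
force: [0.8, 0.9, 0.4]
opening: 0.0599
gripper_force: 0.0
```

Run:
```python
from h import *
o=get_obs(); print(o['clock'],o['tool_pos'],o['orientation'],o['joint_pos'])
s=snap('wrist','w1'); print(s['position'],s['attitude'],s['fx'],s['k1'])
for n in ['unit','bay_mouth','wing','vial_mid','cover_handle','cover_slot']:
    print(n,[(np.round(x['position'],3).tolist(),round(x['score'],2)) for x in spot_point('wrist',n)[:2]])
```

```text
2.8167 [ 0.44615095 -0.09649101  0.2561276 ] [-1.79922202e+02  2.55918088e-02 -9.79688010e+01] [ 1.26455753e+01 -1.08023636e+00 -2.46174771e+01  3.75191625e-03
 -6.63809325e+01 -2.06158944e+01]
[ 0.43451809 -0.17560608  0.39459337] [1.63052052e+02 7.76150229e-02 1.72046443e+02] 266.7040341166359 -0.010941403362650778
unit [([0.529, -0.041, 0.002], 0.61)]
bay_mouth [([0.516, -0.054, 0.07], 0.58)]
wing []
vial_mid [([0.677, -0.055, 0.008], 0.65), ([0.427, -0.156, 0.028], 0.61)]
cover_handle []
cover_slot [([0.417, -0.289, -0.003], 0.63)]
```

View pics/w1.png

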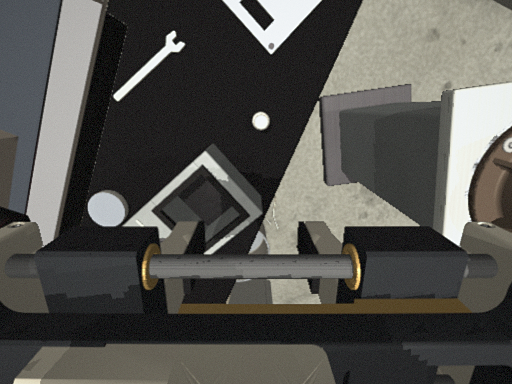

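Run:
```python
from h import *
s=snap('wrist'); print(pix2z(s,261,121,.054))
t=snap('top'); print(pix2z(t,230,233,.05))
x=spot_point('top','vial_mid');print([(np.round(a['position'],3).tolist(),round(a['score'],2)) for a in x])
plan((.427,-.1575,.12,-101),(.427,-.1575,.045,-101))
```

```text
[ 0.42503418 -0.15562824  0.054     ]
[ 0.42253276 -0.15971751  0.05      ]
[([0.426, -0.155, 0.028], 0.44)]
rows 4 total d [ -1.95  -6.4  -13.57] rv [-0.   0.   3.4]
[1.65, 0.27, 3.39, -0.0, 0.0, 0.85],[1.65, 0.25, 3.39, -0.0, 0.0, 0.85],[1.66, 0.22, 3.39, -0.0, 0.0, 0.85],[1.66, 0.2, 3.4, -0.0, 0.0, 0.85],
rows 2 total d [ 0.  -0.  -7.5] rv [-0.  0. -0.]
[0.0, 0.0, 3.75, -0.01, 0.01, -0.01],[0.0, -0.0, 3.75, -0.01, 0.01, -0.01],
```

Emit:
{"fn": "play_rows", "kwargs": {
  "plan": [
    [1.65,0.3,3.4,0,0,0.9],
    [1.65,0.3,3.4,0,0,0.9],
    [1.65,0.2,3.4,0,0,0.8],
    [1.65,0.3,3.4,0,0,0.8],
    [0,0,0,0,0,0],
    [0,0,0,0,0,0]
  ],
  "grip": 5
}}

```text
clock: 3.82
tool_pos: [0.4239, -0.158, 0.1182]
orientation: [179.8, -0.1, -101.1]
force: [0.6, 0.4, 1.5]
opening: 0.0501
gripper_force: 0.0
```

Run:
```python
from h import *
s=snap('wrist','w2');o=get_obs(); print(o['clock'],o['tool_pos'],o['orientation'])
x=spot_point('wrist','vial_mid');print([(np.round(a['position'],4).tolist(),round(a['score'],2)) for a in x])
print(proj(s,[.426,-.157,.054]))
```

```text
3.8667 [ 0.42547888 -0.15773938  0.11972022] [ 1.79966058e+02 -3.59205119e-02 -1.01093026e+02]
[([0.4258, -0.1579, 0.0263], 0.72)]
[np.float64(247.78517534133672), np.float64(211.8924723249164)]
```

View pics/w2.png

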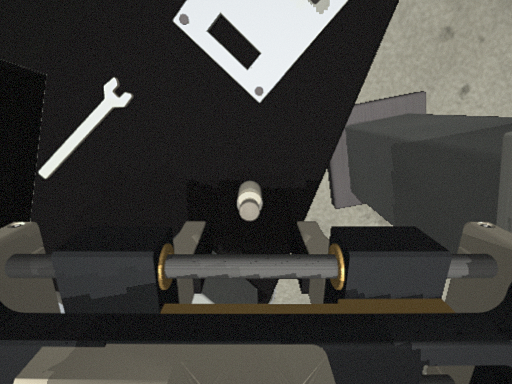

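Emit:
{"fn": "play_rows", "kwargs": {
  "plan": [
    [0,0,2.5,0,0,0],
    [0,0,2.5,0,0,0],
    [0,0,2.5,0,0,0],
    [0,0,0,0,0,0]
  ]
}}

```text
clock: 4.25
tool_pos: [0.4243, -0.1572, 0.0427]
orientation: [179.8, -0.0, -101.1]
force: [0.2, -0.3, 0.4]
opening: 0.0498
gripper_force: 0.0
```

Emit:
{"fn": "play_rows", "kwargs": {
  "plan": [
    [0,0,0,0,0,0],
    [0,0,0,0,0,0],
    [0,0,0,0,0,0],
    [0,0,0,0,0,0],
    [0,0,0,0,0,0],
    [0,0,0,0,0,0]
  ],
  "grip": 1.5
}}

```text
clock: 4.75
tool_pos: [0.4259, -0.1581, 0.0456]
orientation: [-179.9, 0.0, -101.1]
force: [-1.3, 0.4, 7.4]
opening: 0.0209
gripper_force: 30.0
```

Emit:
{"fn": "play_rows", "kwargs": {
  "plan": [
    [0,0,-2,0,0,0],
    [0,0,-4,0,0,0],
    [0,0,-4,0,0,0],
    [0,0,-4,0,0,0],
    [0,0,0,0,0,0],
    [0,0,0,0,0,0]
  ]
}}

```text
clock: 5.25
tool_pos: [0.4265, -0.1581, 0.1874]
orientation: [-179.7, 0.1, -101.2]
force: [-0.8, 0.5, -1.7]
opening: 0.021
gripper_force: 30.0
```

Run:
```python
from h import *
o=get_obs(); print(o['clock'],o['tool_pos'],o['orientation'])
t=snap('top','t1'); 
for u,n in [('top',m) for m in ['unit','bay_mouth','wing','vial_mid']]:
    print(n,[(np.round(a['position'],3).tolist(),round(a['score'],2)) for a in spot_point(u,n)[:2]])
im=cv2.imread('pics/top0.png'); c=cv2.resize(im[130:310,130:350],None,fx=3.6,fy=3.3,interpolation=cv2.INTER_CUBIC)
cv2.imwrite('pics/c0.png',c)
```

```text
5.25 [ 0.4264969  -0.15807929  0.18739601] [-1.79650811e+02  8.67208860e-02 -1.01160636e+02]
unit []
bay_mouth []
wing [([0.578, -0.017, 0.098], 0.45)]
vial_mid []
```

View pics/c0.png

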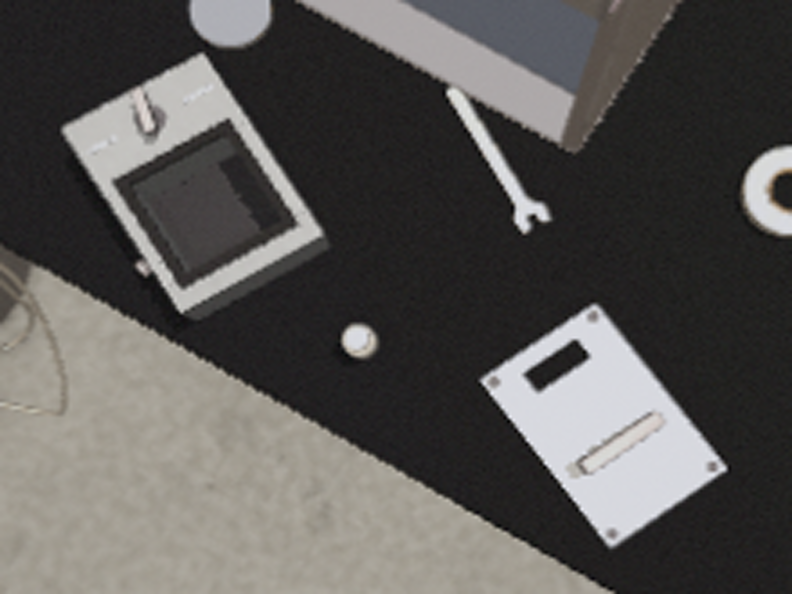

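Run:
```python
from h import *
s=snap('top')
def fit(cs,z,hx,hy,order):
    P=np.array([pix2z(s,130+(a+.5)/3.6-.5,130+(b+.5)/3.3-.5,z)[:2] for a,b in cs]); L=np.array(order)*[hx,hy]
    c=P.mean(0); Lc=L-L.mean(0); H=Lc.T@(P-c)
    th=np.arctan2(H[0,1]-H[1,0],H[0,0]+H[1,1])
    Rm=np.array([[np.cos(th),-np.sin(th)],[np.sin(th),np.cos(th)]])
    print('c',c,'yaw',np.degrees(th),'res',np.round((P-c-Lc@Rm.T)*1000,1).tolist()); return c,th,Rm
# order: (+y left),(+y right),( -y right),(-y left); unit x points right-up
o=[(-1,1),(1,1),(1,-1),(-1,-1)]
c,th,Rm=fit([(62,129),(206,54),(328,240),(185,314)],.075,.054,.078,o)
print('bay',c+Rm@[0,-.019],'wing',c+Rm@[0,.053],'handle',c+Rm@[0,-.017])
c,th,Rm=fit([(481,380),(597,304),(727,467),(612,548)],.006,.049,.075,o)
print('handle',c+Rm@[0,-.017],'slot',c+Rm@[0,.053])
a=[pix2z(s,130+u/3.6,130+v/3.3,.107)[:2] for u,v in [(138,92),(151,132)]]; d=a[0]-a[1]; print('wing ang',np.degrees(np.arctan2(d[1],d[0])),np.linalg.norm(d))
```

```text
c [ 0.53040388 -0.048777  ] yaw -57.23728867254372 res [[0.7, 1.1], [0.1, 0.7], [-2.2, -0.5], [1.4, -1.3]]
bay [ 0.51442642 -0.05905906] wing [ 0.57497258 -0.02009546] handle [ 0.51610826 -0.05797674]
c [ 0.36884117 -0.32400041] yaw -52.7709493787448 res [[-0.1, -0.2], [-0.6, -0.6], [0.8, 0.9], [-0.1, -0.1]]
handle [ 0.35530537 -0.33428546] slot [ 0.411041   -0.29193525]
wing ang 19.06292435585668 0.02985942287991063
```

Run:
```python
from h import *
plan((.5155,-.058,.185,-101.5),(.5155,-.058,.085,-101.5))
```

```text
rows 4 total d [ 9.11 10.01  0.15] rv [ 0.1 -0.   0.3]
[-2.9, -1.75, -0.04, 0.03, -0.01, 0.08],[-2.9, -1.75, -0.04, 0.03, -0.01, 0.08],[-2.9, -1.74, -0.04, 0.03, -0.01, 0.08],[-2.9, -1.73, -0.05, 0.03, -0.01, 0.08],
rows 3 total d [  0.   0. -10.] rv [0. 0. 0.]
[0.0, -0.0, 3.33, 0.01, 0.0, 0.0],[0.0, -0.0, 3.34, 0.01, 0.0, 0.0],[0.0, -0.01, 3.33, 0.01, 0.0, 0.0],
```

Emit:
{"fn": "play_rows", "kwargs": {
  "plan": [
    [-2.4,-1.4,0,0,0,0],
    [-2.4,-1.4,0,0,0,0],
    [-2.4,-1.4,0,0,0,0],
    [-2.4,-1.4,0,0,0,0],
    [-2,-1.35,0,0,0,0],
    [0,0,0,0,0,0],
    [0,0,0,0,0,0]
  ]
}}

```text
clock: 6.13
tool_pos: [0.5159, -0.0569, 0.1832]
orientation: [179.9, -0.1, -101.1]
force: [-0.2, 0.2, 0.1]
opening: 0.0208
gripper_force: 30.0
```

Run:
```python
from h import *
o=get_obs(); print(o['clock'],o['tool_pos'],o['orientation'])
snap('wrist','w3')
```

```text
6.1333 [ 0.51591764 -0.05693008  0.18316664] [ 1.79861250e+02 -6.71889284e-02 -1.01074950e+02]
```

View pics/w3.png

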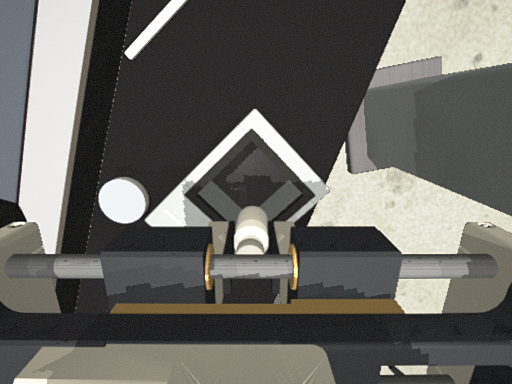

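Emit:
{"fn": "play_rows", "kwargs": {
  "plan": [
    [0,0,2.5,0,0,0],
    [0,0,2.5,0,0,0],
    [0,0,2.5,0,0,0],
    [0,0,2.3,0,0,0],
    [0,0,0,0,0,0],
    [0,0,0,0,0,0]
  ]
}}

```text
clock: 6.68
tool_pos: [0.5144, -0.0586, 0.0859]
orientation: [179.8, -0.1, -101.2]
force: [0.2, -0.1, 0.9]
opening: 0.0206
gripper_force: 30.0
```

Emit:
{"fn": "play_rows", "kwargs": {
  "plan": [
    [0,0,0,0,0,0],
    [0,0,0,0,0,0],
    [0,0,0,0,0,0],
    [0,0,-2,0,0,0],
    [0,0,-2,0,0,0],
    [0,0,-3,0,0,0],
    [0,0,-4,0,0,0],
    [0,0,0,0,0,0]
  ],
  "grip": 2.7
}}

```text
clock: 7.35
tool_pos: [0.5197, -0.0576, 0.2051]
orientation: [-179.3, 0.2, -101.1]
force: [1.6, 0.1, 1.2]
opening: 0.027
gripper_force: 0.0
```

Run:
```python
from h import *
o=get_obs(); print(o['clock'],o['tool_pos'],o['orientation'])
th=19; 
# view pose: camera (79mm along tool x) roughly above wing with psi=19
plan((.510,-.06,.22,-45),(.490,-.06,.22,15))
```

```text
7.35 [ 0.51974524 -0.05759606  0.20508554] [-179.29573299    0.18081332 -101.07003022]
rows 9 total d [-0.97 -0.24  1.49] rv [ -0.7  -0.2 -56.1]
[0.05, 0.1, -0.17, -0.08, -0.02, -6.23],[0.03, 0.1, -0.17, -0.08, -0.02, -6.23],[0.02, 0.11, -0.17, -0.08, -0.02, -6.23],[0.01, 0.11, -0.17, -0.08, -0.02, -6.23],[0.0, 0.11, -0.16, -0.08, -0.02, -6.23],[-0.01, 0.11, -0.16, -0.08, -0.02, -6.23],[-0.02, 0.11, -0.17, -0.08, -0.02, -6.23],[-0.04, 0.11, -0.16, -0.08, -0.02, -6.23],[-0.04, 0.1, -0.17, -0.08, -0.02, -6.23],
rows 9 total d [-2.  0. -0.] rv [ -0.  -0. -60.]
[-0.16, 0.16, 0.0, -0.0, -0.0, -6.67],[-0.17, 0.14, 0.0, -0.0, -0.0, -6.67],[-0.19, 0.12, 0.0, -0.0, -0.0, -6.67],[-0.2, 0.09, 0.0, -0.0, -0.0, -6.67],[-0.21, 0.07, 0.0, -0.0, -0.0, -6.67],[-0.22, 0.04, 0.0, -0.0, -0.0, -6.67],[-0.22, 0.02, 0.0, -0.0, -0.0, -6.67],[-0.22, -0.01, 0.0, -0.0, -0.0, -6.67],[-0.22, -0.03, 0.0, -0.0, -0.0, -6.67],
```

Run:
```python
from h import *
a=snap('top');b=snap('scene')
def tri(p,q):
    r1,r2=ray(a,*p),ray(b,*q);P1,P2=map(np.array,(a['position'],b['position']))
    t=np.linalg.lstsq(np.c_[r1,-r2],P2-P1,rcond=None)[0];print(P1+r1*t[0],P2+r2*t[1])
tri((203,102),(261,97)); tri((300,130),(280,172))
```

```text
[ 0.70227343 -0.09677049  0.16987334] [ 0.70315108 -0.09753664  0.17008616]
[ 0.662901   -0.31793433  0.10684409] [ 0.58613652 -0.26425457  0.0796905 ]
```

Emit:
{"fn": "play_rows", "kwargs": {
  "plan": [
    [0,0.1,0,0,0,-7],
    [0,0.1,0,0,0,-7],
    [0,0.1,0,0,0,-7],
    [0,0.1,0,0,0,-7],
    [0,0,0,0,0,-7],
    [0,0,0,0,0,-7],
    [0,0,0,0,0,-7],
    [0,0,0,0,0,-7]
  ],
  "grip": 5
}}

```text
clock: 8.12
tool_pos: [0.5111, -0.0577, 0.1959]
orientation: [180.0, 0.0, -44.8]
force: [-0.1, 0.2, -0.4]
opening: 0.0503
gripper_force: 0.0
```

Emit:
{"fn": "play_rows", "kwargs": {
  "plan": [
    [0,0,0,0,0,-7],
    [0,0,0,0,0,-7],
    [0,0,0,0,0,-7],
    [0,0,0,0,0,-7],
    [0,0,0,0,0,-7],
    [0,0,0,0,0,-7],
    [0,0,0,0,0,-7],
    [0,0,0,0,0,-7],
    [0,0,0,0,0,-7],
    [0,0,0,0,0,0],
    [0,0,0,0,0,0]
  ]
}}

```text
clock: 9.03
tool_pos: [0.5113, -0.0577, 0.1961]
orientation: [-180.0, 0.0, 17.6]
force: [0.0, -0.1, -0.2]
opening: 0.0503
gripper_force: 0.0
```

Run:
```python
from h import *
o=get_obs(); print(o['clock'],o['tool_pos'],o['orientation'])
s=snap('wrist','w4')
for n in ['unit','bay_mouth','wing','vial_mid']:
    print(n,[(np.round(x['position'],3).tolist(),round(x['score'],2)) for x in spot_point('wrist',n)[:2]])
print(proj(s,[.576,-.018,.107]))
cv2.imwrite('pics/w4b.png',cv2.resize(s['frame'][40:260,100:400,::-1],None,fx=2.6,fy=2.6,interpolation=cv2.INTER_CUBIC))
```

```text
9.0333 [ 0.51132082 -0.05770857  0.19608476] [-1.79988450e+02  4.64681310e-02  1.76138857e+01]
unit [([0.529, -0.043, 0.005], 0.78)]
bay_mouth [([0.516, -0.054, 0.071], 0.83)]
wing [([0.579, -0.016, 0.093], 0.95)]
vial_mid [([0.513, -0.057, 0.036], 0.61)]
[np.float64(227.75536467323008), np.float64(113.36512220402868)]
```

View pics/w4b.png

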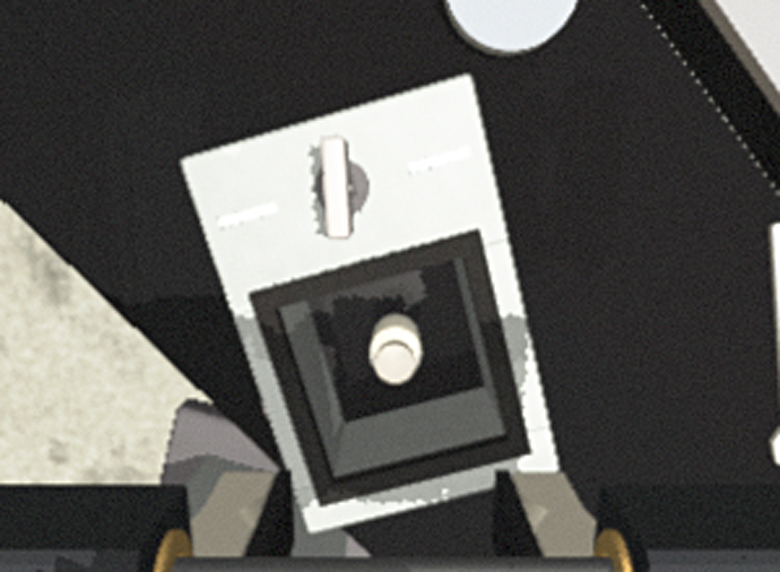

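```bash
cat >> h.py <<'E'
def fit2(P,L):
    P=np.array(P);L=np.array(L); c=P.mean(0); Lc=L-L.mean(0); H=Lc.T@(P-c)
    th=np.arctan2(H[0,1]-H[1,0],H[0,0]+H[1,1]); Rm=np.array([[np.cos(th),-np.sin(th)],[np.sin(th),np.cos(th)]])
    o=c-Rm@L.mean(0); print('origin',o,'yaw',np.degrees(th),'res mm',np.round((P-o-L@Rm.T)*1000,1).tolist()); return o,th,Rm
E
python3 - <<'E'
from h import *
s=snap('wrist')
g=lambda a,b,z: pix2z(s,100+(a+.5)/2.6-.5,40+(b+.5)/2.6-.5,z)[:2]
D=[(-.054,.078),(.054,.078)]; S=[(-.044,.026),(.044,.026),(.044,-.064),(-.044,-.064)]
P=[g(181,159,.075),g(470,75,.075)]+[g(*q,.081) for q in [(250,293),(480,231),(529,453),(322,504)]]
o,th,Rm=fit2(P,D+S)
m=[g(248,216,.075),g(439,161,.075)]; d=m[1]-m[0]; print('marks mid',(m[0]+m[1])/2,np.degrees(np.arctan2(d[1],d[0])))
print('wing',o+Rm@[0,.053],'handle',o+Rm@[0,-.017])
a,b=g(335,138,.107),g(338,238,.107);d=a-b;print('wing seen',(a+b)/2,np.degrees(np.arctan2(d[1],d[0])),np.linalg.norm(d))
E
```

```text
origin [ 0.53307854 -0.04732505] yaw -57.07269840052668 res mm [[-0.1, -1.1], [-1.4, 0.6], [0.3, -0.7], [-0.7, 0.2], [0.1, 1.6], [1.7, -0.6]]
marks mid [ 0.57683497 -0.01846295] -56.86429321029991
wing [ 0.57756467 -0.01851561] handle [ 0.5188094  -0.05656582]
wing seen [ 0.57740443 -0.01864517] 18.1949454775522 0.030462574457563295
```

Run:
```python
from h import *
plan((.5773,-.0186,.18,18.2,4),(.5773,-.0186,.103,18.2,4))
```

```text
rows 4 total d [ 6.56  3.91 -1.65] rv [-0.   0.  -0.4]
[1.86, -0.43, 0.41, -0.0, 0.0, -0.11],[1.86, -0.43, 0.41, -0.0, 0.0, -0.11],[1.86, -0.42, 0.42, -0.0, 0.0, -0.11],[1.87, -0.42, 0.41, -0.0, 0.0, -0.11],
rows 4 total d [-0.  -0.  -7.7] rv [-0.  0. -0.]
[-0.0, -0.0, 1.93, -0.0, 0.0, -0.0],[-0.0, -0.0, 1.92, -0.0, 0.0, -0.0],[-0.0, -0.0, 1.93, -0.0, 0.0, -0.0],[-0.0, -0.0, 1.92, -0.0, 0.0, -0.0],
```

Emit:
{"fn": "play_rows", "kwargs": {
  "plan": [
    [1.86,-0.43,0.4,0,0,-0.1],
    [1.86,-0.43,0.4,0,0,-0.1],
    [1.86,-0.43,0.4,0,0,-0.1],
    [1.86,-0.42,0.4,0,0,-0.1],
    [0,0,1.9,0,0,0],
    [0,0,1.9,0,0,0],
    [0,0,1.9,0,0,0],
    [0,0,2,0,0,0],
    [0,0,0,0,0,0],
    [0,0,0,0,0,0]
  ]
}}

```text
clock: 10.17
tool_pos: [0.5767, -0.0186, 0.1029]
orientation: [180.0, 0.1, 18.2]
force: [-0.2, 0.3, 0.2]
opening: 0.0501
gripper_force: 0.0
```

Emit:
{"fn": "play_rows", "kwargs": {
  "plan": [
    [0,0,0,0,0,0],
    [0,0,0,0,0,0],
    [0,0,0,0,0,0],
    [0,0,0,0,0,0],
    [0,0,0,0,0,0],
    [0,0,0,0,0,0],
    [0,0,0,0,0,0],
    [0,0,0,0,0,0]
  ],
  "grip": 0.4
}}

```text
clock: 10.83
tool_pos: [0.5771, -0.0177, 0.1038]
orientation: [-179.9, -0.0, 18.2]
force: [-1.8, 5.3, 2.8]
opening: 0.0079
gripper_force: 30.0
```

Emit:
{"fn": "play_rows", "kwargs": {
  "plan": [
    [0,0,0,0,0,2.2],
    [0,0,0,0,0,5],
    [0,0,0,0,0,5],
    [0,0,0,0,0,5],
    [0,0,0,0,0,5],
    [0,0,0,0,0,5],
    [0,0,0,0,0,5],
    [0,0,0,0,0,5],
    [0,0,0,0,0,5],
    [0,0,0,0,0,5],
    [0,0,0,0,0,5],
    [0,0,0,0,0,5],
    [0,0,0,0,0,5],
    [0,0,0,0,0,5],
    [0,0,0,0,0,5],
    [0,0,0,0,0,5],
    [0,0,0,0,0,3],
    [0,0,0,0,0,0],
    [0,0,0,0,0,0]
  ]
}}

```text
clock: 12.42
tool_pos: [0.5773, -0.0171, 0.1038]
orientation: [-179.9, 0.1, -62.0]
force: [-1.8, 7.6, 3.3]
opening: 0.0078
gripper_force: 30.0
```

Emit:
{"fn": "play_rows", "kwargs": {
  "plan": [
    [0,0,0,0,0,-2.5],
    [0,0,0,0,0,-2.5],
    [0,0,0,0,0,0],
    [0,0,0,0,0,0]
  ]
}}

```text
clock: 12.75
tool_pos: [0.5773, -0.0171, 0.1038]
orientation: [-179.9, 0.1, -56.9]
force: [-2.4, 7.0, 2.2]
opening: 0.0077
gripper_force: 30.0
```

Emit:
{"fn": "play_rows", "kwargs": {
  "plan": [
    [0,0,0,0,0,0],
    [0,0,0,0,0,0],
    [0,0,0,0,0,0],
    [0,0,-1,0,0,0],
    [0,0,-3,0,0,0],
    [0,0,-3,0,0,0],
    [-3,0,-2,0,0,0],
    [-4,0,0,0,0,0],
    [-1,0,0,0,0,0],
    [0,0,0,0,0,0],
    [0,0,0,0,0,0]
  ],
  "grip": 2.5
}}

```text
clock: 13.67
tool_pos: [0.5335, 0.049, 0.1944]
orientation: [-179.9, -0.0, -56.9]
force: [-0.1, -0.3, -0.0]
opening: 0.0251
gripper_force: 0.0
```

Run:
```python
from h import *
o=get_obs(); print(o['clock'],o['tool_pos'],o['orientation'])
s=snap('wrist','w5')
print(proj(s,[.5773,-.0183,.107]))
for n in ['unit','bay_mouth','wing']:
    print(n,[(np.round(x['position'],3).tolist(),round(x['score'],2)) for x in spot_point('wrist',n)[:2]])
u,v=map(int,proj(s,[.5773,-.0183,.09])); x0=max(0,u-80);y0=max(0,v-70);print(x0,y0)
cv2.imwrite('pics/w5b.png',cv2.resize(s['frame'][y0:y0+140,x0:x0+190,::-1],None,fx=4,fy=4,interpolation=cv2.INTER_CUBIC))
```

```text
13.6667 [0.53346832 0.04902989 0.19443049] [-1.79949291e+02 -1.86513187e-02 -5.68647933e+01]
[np.float64(249.97219658977306), np.float64(106.59681015422491)]
unit [([0.526, -0.043, 0.001], 0.92)]
bay_mouth [([0.515, -0.052, 0.072], 0.92), ([0.58, -0.019, 0.094], 0.71)]
wing [([0.578, -0.018, 0.092], 0.71)]
170 36
```

View pics/w5b.png

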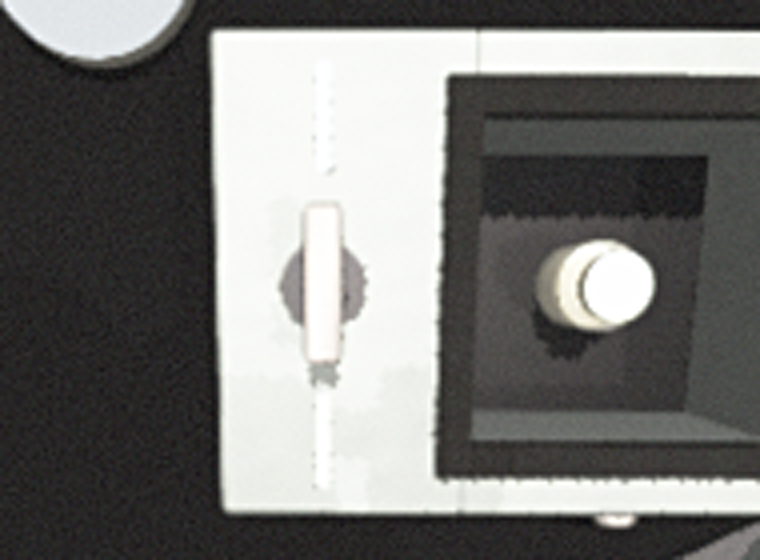

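Run:
```python
from h import *
s=snap('wrist')
g=lambda a,b,z: pix2z(s,170+(a+.5)/4-.5,36+(b+.5)/4-.5,z)[:2]
o,th,Rm=fit2([g(211,30,.075),g(223,513,.075),g(448,76,.081),g(438,476,.081)],[(.054,.078),(-.054,.078),(.044,.026),(-.044,.026)])
print('wing',o+Rm@[0,.053],'handle',o+Rm@[0,-.017], 'seen',g(323,283,.107))
plan((.325,-.28,.2,-53))
```

```text
origin [ 0.53221098 -0.04846142] yaw -56.97427648499809 res mm [[-0.9, 0.4], [0.3, -0.8], [-0.1, 1.1], [0.6, -0.7]]
wing [ 0.57664756 -0.0195756 ] handle [ 0.51795774 -0.05772669] seen [ 0.57718909 -0.01986952]
rows 10 total d [-20.88 -32.79   0.67] rv [ 0.  0. -4.]
[1.61, 3.54, -0.06, 0.0, 0.0, -0.4],[1.59, 3.55, -0.07, 0.0, 0.0, -0.4],[1.56, 3.56, -0.06, 0.0, 0.0, -0.4],[1.54, 3.57, -0.07, 0.0, 0.0, -0.4],[1.52, 3.58, -0.06, 0.0, 0.0, -0.4],[1.49, 3.59, -0.07, 0.0, 0.0, -0.4],[1.46, 3.6, -0.06, 0.0, 0.0, -0.4],[1.44, 3.61, -0.07, 0.0, 0.0, -0.4],[1.42, 3.62, -0.06, 0.0, 0.0, -0.4],[1.39, 3.63, -0.07, 0.0, 0.0, -0.4],
```

Emit:
{"fn": "play_rows", "kwargs": {
  "plan": [
    [1.6,3.5,-0.1,0,0,-0.4],
    [1.6,3.5,0,0,0,-0.4],
    [1.6,3.6,-0.1,0,0,-0.4],
    [1.5,3.6,0,0,0,-0.4],
    [1.5,3.6,-0.1,0,0,-0.4],
    [1.5,3.6,0,0,0,-0.4],
    [1.5,3.6,-0.1,0,0,-0.4],
    [1.4,3.6,0,0,0,-0.4],
    [1.4,3.6,-0.1,0,0,-0.4],
    [1.4,3.6,0,0,0,-0.4],
    [0,0,0,0,0,0],
    [0,0,0,0,0,0]
  ],
  "grip": 5
}}

```text
clock: 14.92
tool_pos: [0.3238, -0.281, 0.1984]
orientation: [180.0, 0.0, -53.3]
force: [0.2, -0.9, -0.0]
opening: 0.0499
gripper_force: 0.0
```

Run:
```python
from h import *
o=get_obs(); print(o['clock'],o['tool_pos'],o['orientation'])
s=snap('wrist')
for n in ['cover_handle','cover_slot']:
    print(n,[(np.round(x['position'],4).tolist(),round(x['score'],2)) for x in spot_point('wrist',n)[:2]])
print(proj(s,[.3555,-.334,.046]))
cv2.imwrite('pics/w6.png',cv2.resize(s['frame'][0:290,60:450,::-1],None,fx=2,fy=2,interpolation=cv2.INTER_CUBIC))
```

```text
14.9167 [ 0.32380661 -0.28104434  0.19835119] [ 1.79970266e+02  2.82220758e-02 -5.32899388e+01]
cover_handle [([0.3546, -0.3332, 0.038], 0.8)]
cover_slot [([0.4139, -0.2915, -0.0007], 0.91)]
[np.float64(255.7176678220769), np.float64(125.24511814997277)]
```

View pics/w6.png

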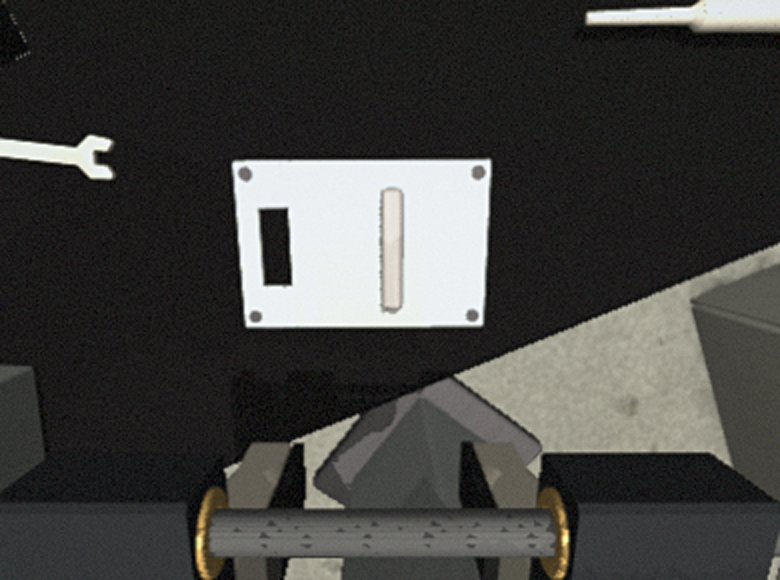

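Run:
```python
from h import *
s=snap('wrist')
g=lambda a,b,z: pix2z(s,60+(a+.5)/2-.5,(b+.5)/2-.5,z)[:2]
o,th,Rm=fit2([g(233,160,.006),g(491,159,.006),g(484,326,.006),g(246,327,.006)],[(.049,.075),(.049,-.075),(-.049,-.075),(-.049,.075)])
print('handle',o+Rm@[0,-.017],'bar seen',(g(393,188,.046)+g(392,311,.046))/2)
plan((.356,-.333,.12,-53,4),(.356,-.333,.038,-53,4))
```

```text
origin [ 0.37094213 -0.32194897] yaw -52.663805856532306 res mm [[-0.1, -0.3], [0.4, 0.4], [-0.2, -0.0], [-0.1, -0.1]]
handle [ 0.35742559 -0.33225932] bar seen [ 0.3573563  -0.33169754]
rows 4 total d [ 3.01 -5.44 -7.85] rv [0.  0.  0.1]
[1.54, 0.22, 1.96, 0.0, 0.0, 0.02],[1.54, 0.22, 1.96, 0.0, 0.0, 0.02],[1.54, 0.22, 1.96, 0.0, 0.0, 0.02],[1.53, 0.22, 1.97, 0.0, 0.0, 0.02],
rows 4 total d [ 0.  -0.  -8.2] rv [0. 0. 0.]
[0.0, -0.0, 2.05, 0.0, 0.0, 0.0],[0.0, -0.0, 2.05, 0.0, 0.0, 0.0],[0.0, -0.0, 2.05, 0.0, 0.0, 0.0],[0.0, -0.0, 2.05, 0.0, 0.0, 0.0],
```

Emit:
{"fn": "play_rows", "kwargs": {
  "plan": [
    [1.5,0.1,2,0,0,-0.2],
    [1.5,0.1,2,0,0,-0.2],
    [1.5,0.1,2,0,0,-0.2],
    [1.6,0.06,2,0,0,0],
    [0,0,2,0,0,0],
    [0,0,2,0,0,0],
    [0,0,2,0,0,0],
    [0,0,2,0,0,0],
    [0,0,0,0,0,0],
    [0,0,0,0,0,0]
  ]
}}

```text
clock: 15.95
tool_pos: [0.3597, -0.3287, 0.038]
orientation: [179.9, 0.1, -52.2]
force: [-0.4, 0.7, -0.4]
opening: 0.0505
gripper_force: 0.0
```

Emit:
{"fn": "play_rows", "kwargs": {
  "plan": [
    [0,0,0,0,0,0],
    [0,0,0,0,0,0],
    [0,0,0,0,0,0],
    [0,0,0,0,0,0],
    [0,0,0,0,0,0],
    [0,0,0,0,0,0],
    [0,0,0,0,0,0],
    [0,0,0,0,0,0]
  ],
  "grip": 0.6
}}

```text
clock: 16.62
tool_pos: [0.3593, -0.33, 0.039]
orientation: [180.0, -0.0, -52.4]
force: [-3.2, -1.1, 7.6]
opening: 0.0118
gripper_force: 30.0
```

Emit:
{"fn": "play_rows", "kwargs": {
  "plan": [
    [0,0,-1,0,0,0],
    [0,0,-2,0,0,0],
    [0,0,-3,0,0,0],
    [0,0,-3,0,0,0],
    [0,0,-3,0,0,0],
    [0,0,-3,0,0,0],
    [0,0,-1.5,0,0,0],
    [0,0,0,0,0,0],
    [0,0,0,0,0,0],
    [0,0,0,0,0,0]
  ]
}}

```text
clock: 17.45
tool_pos: [0.3587, -0.3291, 0.2022]
orientation: [180.0, 0.1, -52.4]
force: [-0.2, -0.3, -3.7]
opening: 0.0118
gripper_force: 30.0
```

Run:
```python
from h import *
o=get_obs(); print(o['clock'],o['tool_pos'],o['orientation'],o['force'],o['opening'])
plan((.5184,-.0568,.2,-57,12))
```

```text
17.45 [ 0.35874896 -0.32914852  0.20220095] [ 1.79981034e+02  1.16264139e-01 -5.23888134e+01] [-0.16021545 -0.34057978 -3.71596039] 0.01176107003535052
rows 12 total d [15.97 27.23 -0.22] rv [0.  0.1 4.6]
[-0.99, -2.44, 0.02, 0.0, 0.01, 0.38],[-1.0, -2.43, 0.02, 0.0, 0.01, 0.38],[-1.02, -2.43, 0.02, 0.0, 0.01, 0.38],[-1.03, -2.42, 0.02, 0.0, 0.01, 0.38],[-1.05, -2.41, 0.02, 0.0, 0.01, 0.38],[-1.07, -2.4, 0.02, 0.0, 0.01, 0.38],[-1.08, -2.4, 0.02, 0.0, 0.01, 0.38],[-1.1, -2.39, 0.02, 0.0, 0.01, 0.38],[-1.11, -2.38, 0.02, 0.0, 0.01, 0.38],[-1.13, -2.38, 0.01, 0.0, 0.01, 0.38],[-1.15, -2.37, 0.02, 0.0, 0.01, 0.38],[-1.16, -2.36, 0.01, 0.0, 0.01, 0.38],
```

Emit:
{"fn": "play_rows", "kwargs": {
  "plan": [
    [-1,-2.4,0,0,0,0.4],
    [-1,-2.4,0,0,0,0.4],
    [-1,-2.4,0,0,0,0.4],
    [-1,-2.4,0,0,0,0.4],
    [-1.1,-2.4,0,0,0,0.4],
    [-1.1,-2.4,0,0,0,0.4],
    [-1.1,-2.4,0,0,0,0.4],
    [-1.1,-2.4,0,0,0,0.4],
    [-1.1,-2.4,0,0,0,0.4],
    [-1.1,-2.4,0,0,0,0.4],
    [-1.2,-2.4,0,0,0,0.3],
    [-1.2,-2.4,0,0,0,0.3],
    [0,0,0,0,0,0],
    [0,0,0,0,0,0],
    [0,0,0,0,0,0]
  ]
}}

```text
clock: 18.7
tool_pos: [0.5178, -0.0569, 0.2018]
orientation: [179.8, 0.1, -56.9]
force: [0.4, 0.4, -2.7]
opening: 0.0118
gripper_force: 30.0
```

Run:
```python
from h import *
o=get_obs(); print(o['clock'],o['tool_pos'],o['orientation'],o['force'],o['opening'])
plan((.5184,-.0568,.17,-57,3))
s=snap('wrist');t=snap('scene')
for c in('wrist','top','scene'):
  for n in ['cover_handle','cover_slot','wing']:
    if c=='top' and n=='cover_handle': snap('top')
    print(c,n,[(np.round(x['position'],4).tolist(),round(x['score'],2)) for x in spot_point(c,n)[:2]])
c=t['frame'][100:200,150:270,::-1]
a=cv2.resize(s['frame'][0:270,:,::-1],(512,270)); b=cv2.resize(c,None,fx=3.2,fy=3.2,interpolation=cv2.INTER_CUBIC)
W=np.zeros((270+320,512,3),np.uint8);W[:270]=a;W[270:,:384]=b
cv2.imwrite('pics/w7.png',W); np.save('w7.npy',s['frame'])
```

```text
18.7 [ 0.51784468 -0.05686009  0.20183035] [ 1.79816462e+02  7.99015228e-02 -5.69387002e+01] [ 0.36659165  0.39291661 -2.74325311] 0.011836427305310957
rows 3 total d [ 0.06  0.01 -3.18] rv [0.2 0.1 0.1]
[0.01, -0.02, 1.06, 0.06, 0.03, 0.02],[0.01, -0.02, 1.06, 0.06, 0.03, 0.02],[0.01, -0.02, 1.06, 0.06, 0.03, 0.02],
wrist cover_handle [([0.5153, -0.0593, 0.197], 0.81)]
wrist cover_slot [([0.5803, -0.019, 0.1594], 0.8)]
wrist wing []
top cover_handle [([0.5171, -0.0566, 0.2014], 0.9)]
top cover_slot []
top wing []
scene cover_handle [([0.5193, -0.06, 0.1978], 0.9)]
scene cover_slot [([0.5741, -0.0207, 0.1614], 0.88)]
scene wing []
```

View pics/w7.png

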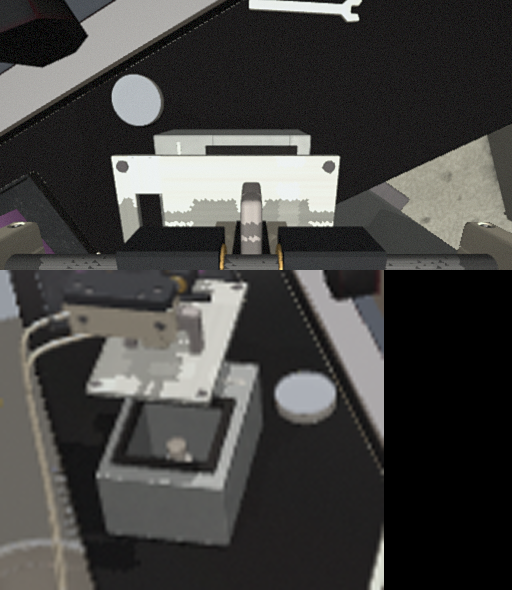

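Run:
```python
from h import *
s=snap('wrist'); f=cv2.cvtColor(s['frame'],cv2.COLOR_RGB2GRAY)
for n,p in [('+x+y',(.049,.075)),('+x-y',(.049,-.075))]:
  pass
th=np.radians(-57.0);Rm=np.array([[np.cos(th),-np.sin(th)],[np.sin(th),np.cos(th)]]);o=np.array([.5327,-.0475])
for (u,v,z) in [(112,155.5,.171),(340,156.5,.171),(137,194,.171),(154,135,.075),(310,135,.075)]:
    print((u,v,z),np.round(Rm.T@(pix2z(s,u,v,z)[:2]-o)*1000,1))
print('deck proj',[np.round(proj(s,[*(o+Rm@q),.075]),1) for q in ([.054,.078],[.054,-.078])])
# profiles: cover right edge, left edge, deck edges
print('row165 L',f[165,104:124],'R',f[165,332:346]);print('deck row142 L',f[142,145:165],'R',f[142,300:320])
print('col 260',f[120:165,260])
```

```text
(112, 155.5, 0.171) [50.2 72.4]
(340, 156.5, 0.171) [ 49.6 -75.4]
(137, 194, 0.171) [23.9 59.4]
(154, 135, 0.075) [53.9 78.1]
(310, 135, 0.075) [ 54. -76.]
deck proj [array([154.1, 134.9]), array([312., 135.])]
row165 L [ 30  25  20  25  30  16  14  36 154 253 246 233 119  91 102 103 102 104
 102 104] R [102  91 105 231 244 244 215 103  29  24  22  20  29  29]
deck row142 L [ 28  25  29  26  23  26  26  15  20  25  42 132 191 194 196 191 199 193
 193 194] R [207 206 203 205 203 204 205 202 204 211 204 119  31  14  21  27  30  30
  25  34]
col 260 [ 26  33  30  24  27  21  21  31  21  27  77  80  82  81  79  90 160 205
 207 205 202 201 196 201 201 172  85  31  41  43  43  36  41  36  64 113
 220 244 239 238 238 238 239 240 239]
```

Emit:
{"fn": "play_rows", "kwargs": {
  "plan": [
    [-0.05,-0.1,1,0,0,0],
    [-0.04,-0.05,1.5,0,0,0],
    [0,0,1.5,0,0,0],
    [0,0,1,0,0,0],
    [0,0,1,0,0,0],
    [0,0,1,0,0,0],
    [0,0,0,0,0,0],
    [0,0,0,0,0,0],
    [0,0,0,0,0,0]
  ]
}}

```text
clock: 20.1
tool_pos: [0.5201, -0.0552, 0.134]
orientation: [-180.0, -0.0, -56.9]
force: [-0.6, -0.3, -2.0]
opening: 0.0118
gripper_force: 30.0
```

Run:
```python
from h import *
o=get_obs(); print(o['clock'],o['tool_pos'],o['orientation'],o['force'],o['moment'])
s=snap('wrist');z=o['tool_pos'][2]-.031; print(z)
th=np.radians(-57.0);Rm=np.array([[np.cos(th),-np.sin(th)],[np.sin(th),np.cos(th)]]);q=np.array([.5327,-.0475])
f=cv2.cvtColor(s['frame'],cv2.COLOR_RGB2GRAY)
print('deck proj',[np.round(proj(s,[*(q+Rm@p),.075]),1) for p in ([.054,.078],[.054,-.078])])
print('cover proj',[np.round(proj(s,[*(q+Rm@p),z]),1) for p in ([.049,.075],[.049,-.075],[.023,.062],[-.0,.053])])
for r in (145,150,165,200): 
    e=np.flatnonzero(f[r,60:420]>90)+60; print(r,e.min(),e.max())
print(f[120:170,300])
for n in('wing','cover_slot'): print(n,[(np.round(x['position'],4).tolist(),round(x['score'],2)) for x in spot_point('wrist',n)[:2]])
```

```text
20.1 [ 0.52009526 -0.05518208  0.13398733] [-1.79971181e+02 -2.63957571e-02 -5.69454404e+01] [-0.59049189 -0.28308507 -2.03435626] [-0.04467052 -0.08778264 -0.01594088]
0.10298732839035593
deck proj [array([124. , 143.2]), array([335.6, 143.4])]
cover proj [array([110. , 156.6]), array([343.4, 156.8]), array([135.1, 195. ]), array([152.2, 226.4])]
145 126 333
150 127 334
165 112 339
200 117 419
[ 27  25  34  28  30  28  35  24  25  28  28  31  24  15  25  73  86  83
  81  80  82  82  83  77 143 174 194 205 203 200 195 197 198 201 159 123
 223 245 244 243 241 241 242 244 241 243 241 239 240 240]
wing [([0.5799, -0.0161, 0.0928], 0.72), ([0.6735, -0.0553, 0.0073], 0.67)]
cover_slot [([0.5842, -0.0204, 0.0961], 0.83)]
```

Emit:
{"fn": "play_rows", "kwargs": {
  "plan": [
    [0,0,0.5,0,0,0],
    [0,0,0.5,0,0,0],
    [0,0,0.4,0,0,0],
    [0,0,0.3,0,0,0],
    [0,0,0.2,0,0,0],
    [0,0,0,0,0,0],
    [0,0,0,0,0,0],
    [0,0,0,0,0,0]
  ]
}}

```text
clock: 20.92
tool_pos: [0.5195, -0.0552, 0.1149]
orientation: [180.0, -0.0, -56.9]
force: [-4.0, 0.9, 6.3]
opening: 0.0117
gripper_force: 30.0
```

Emit:
{"fn": "play_rows", "kwargs": {
  "plan": [
    [0,0,0.1,0,0,0],
    [0,0,0.1,0,0,0],
    [0,0,0.1,0,0,0],
    [0,0,0,0,0,0],
    [0,0,0,0,0,0],
    [0,0,0,0,0,0]
  ]
}}

```text
clock: 21.42
tool_pos: [0.5195, -0.0552, 0.1139]
orientation: [-180.0, -0.0, -56.9]
force: [-12.1, 4.1, 26.0]
opening: 0.0118
gripper_force: 30.0
```

Emit:
{"fn": "play_rows", "kwargs": {
  "plan": [
    [0,0,-0.05,0,0,0],
    [-0.05,0.05,0,0,0,0],
    [0,0,0,0,0,0],
    [0,0,0,0,0,0],
    [0,0,0,0,0,0],
    [0,0,0,0,0,0]
  ]
}}

```text
clock: 21.92
tool_pos: [0.5195, -0.0552, 0.1139]
orientation: [-179.9, -0.1, -56.9]
force: [-6.7, 1.8, 18.9]
opening: 0.0117
gripper_force: 30.0
```

Run:
```python
from h import *
o=get_obs(); print(o['clock'],o['tool_pos'],o['orientation'],o['force'],o['moment'])
s=snap('wrist')
th=np.radians(-57.0);Rm=np.array([[np.cos(th),-np.sin(th)],[np.sin(th),np.cos(th)]]);q=np.array([.5327,-.0475])
f=cv2.cvtColor(s['frame'],cv2.COLOR_RGB2GRAY)
print('deck proj',[np.round(proj(s,[*(q+Rm@p),.075]),1) for p in ([.054,.078],[.054,-.078])])
for z in(.081,.087): print('cover top',z,[np.round(proj(s,[*(q+Rm@p),z]),1) for p in ([.049,.075],[.049,-.075])])
for c in(120,180,220,300,330): print(c,f[130:172,c])
for r in (165,180,200,215): print(r,f[r,90:125],f[r,328:356])
snap('scene','s9')
for c in('wrist','scene'):
  for n in('wing','cover_slot','cover_handle'): print(c,n,[(np.round(x['position'],4).tolist(),round(x['score'],2)) for x in spot_point(c,n)[:2]])
```

```text
21.9167 [ 0.51953956 -0.05519034  0.11394293] [-1.79930329e+02 -7.60950613e-02 -5.69112824e+01] [-6.66737071  1.80560431 18.92758782] [ 0.57473563  2.3883288  -0.03778632]
deck proj [array([109.7, 146.5]), array([344.1, 146.9])]
cover top 0.081 [array([110.8, 155.5]), array([341.8, 155.9])]
cover top 0.087 [array([106. , 157.1]), array([344.9, 157.5])]
120 [ 20  15  20  24  31  31  26  30  22  35  29  28  19  24  28  53  76 113
 148 178 190 194 189 190 156 132 222 243 241 228 162 109  94 104 103  98
 104 107 105 104  96 112]
180 [ 19  29  28  27  32  23  45  75  82  80  77  75  82  80  81  83  74 105
 159 183 193 196 195 197 161 117 212 243 240 238 238 240 241 240 242 240
 240 242 242 242 241 241]
220 [ 30  22  27  31  23  33  33  76  85  82  83  84  79  87  80  81  82 118
 172 206 217 216 210 201 165 123 210 240 240 238 237 240 241 239 240 239
 242 241 242 240 239 241]
300 [ 21  32  18  28  25  15  38  77  83  83  80  88  81  83  83  84  80 109
 170 197 216 217 220 209 181 131 217 244 243 241 241 241 241 242 241 241
 241 240 241 241 239 239]
330 [ 32  34  20  33  34  25  27  21  32 
[... 722 characters left out ...]
0  23  31  27
  23  30  26  25  18  30  26  17  29  87 198 248 242 242 243 232 167] [239 237 238 237 239 240 244 212 175 106  44  12  18  14  26  21  22  24
  31  19  24  31  31  33  32  31  28  24]
215 [ 24  34  25  20  24  28  23  26  25  30  17  24  35  23  27  26  31  14
  21  22  31  27  24  17  30  24  21  23  27  54 122 179 173 172 169] [155 158 156 158 159 152 118 105  62  17  21  28  20  25  27  16  14  23
  28  36  26  34  31  29  30  26  28  27]
wrist wing [([0.5792, -0.0151, 0.0959], 0.57)]
wrist cover_slot [([0.583, -0.0172, 0.0749], 0.98)]
wrist cover_handle [([0.5209, -0.0541, 0.1092], 0.6)]
scene wing []
scene cover_slot [([0.576, -0.0172, 0.073], 0.92)]
scene cover_handle []
```

```bash
python3 -c "
from plant import *
print(close_job())"
```

```text
the job is handed in; nothing more can be done
None
```

The job is handed in: the vial is standing in the bay, and the wing was then turned onto the two marks. The cover is fitted square with the wing in its slot, and the gripper is still holding it flush on the deck with about 19 N. I made the final flush check from measurements rather than by viewing a picture, and did not re-check the bystanders at the end.

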